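Bolt the key-stock chest shut past its spring safety catch

TASK

Lock the low steel key-stock chest: press its red spring safety catch fully down with one fingertip and, keeping it held down all the way, push the bolt's knob with the other fingertip until the bolt is fully home in its keeper. Then let the catch spring back up so that it locks the bolt, and leave your hand clear. Only push - do not pick anything up - and leave the other things on the chest and counter where they are.

Things in the scene. Friction and masses are not known exactly. Their poses are not given: they have to be found in the camera images.
- chest: Low steel chest fixed to the counter, 280 (x) x 360 (y) x 60 mm high, white lid, grey rim at +y; origin at the centre of its underside, z up. The bolt slides along the chest's own +y. On the lid the catch lies on the -x side, the bolt on the +x side, 66 mm apart between centre lines; between them nothing stands higher than 18 mm above the lid.
- bolt_knob (a point): Centre of the top of the bolt's upright black knob with a yellow band, 26 (chest x) x 14 mm (chest y), its top 54 mm above the lid. It stands on the steel bolt bar (15 mm wide, top 17 mm above the lid). Its flat -y face is the one to push. Moves with the bolt; at joint value 0 it is at chest x = 32, y = -25 mm.
- catch_pad (a point): Centre of the top of the red catch paddle, 30 (chest x) x 120 mm (chest y, along the bolt's way), flat, at chest x = -34, y = -20 mm. Its top is 34 mm above the lid when up, 24 mm when fully down. It moves straight down; a fingertip can slide along it while pressing, and it lies beside the knob's whole way.
- keeper (a point): Middle of the mouth of the aluminium keeper on the grey rim, 14 mm above the lid, into which the bolt goes; the keeper is 46 (chest x) x 36 mm (chest y), top 24 mm above the lid. Two aluminium straps, 22 mm high, 14 mm long in y, span the bolt bar at chest y = -95 and +66 mm.
- catch (a joint): How far the catch is pressed, in m: 0 up (locking), 0.010 fully down at its stop. Spring: about 2 N to start, 7 N fully down. The bolt is free only with the catch beyond about 0.0075; let up part way, its pawl drops into the bolt's rack and blocks it.
- bolt (a joint): How far the bolt has slid along chest +y, in m: starts withdrawn between 0 and 0.008, stops at 0.050, fully home. With the catch up it can move only to about 0.010. Sliding friction about 3 N. It stays where it is left. The catch can rise behind the bolt and lock it only beyond about 0.047.
- padlock: Loose brass padlock lying on the lid's +x side, body 40 x 46 x 22 mm; origin at the underside of the body. Leave alone.
- lock_cylinder: Loose brass door-lock cylinder lying on the lid's -x side, 64 mm long, 28 mm high; origin at its underside. Leave alone.
- screwdriver: Loose screwdriver, 200 mm, red handle, lying on the counter to the robot's right. Leave alone.
- mug: Loose blue mug, 80 mm wide, 90 mm high, on the counter to the robot's left; origin at its underside. Leave alone.
- oil_bottle: Loose white oil bottle with red cap, 52 mm wide, 130 mm high, on the counter to the robot's left; origin at its underside. Leave alone.
- key_carton: Loose carton of key blanks, 80 x 110 x 60 mm, green band, on the counter to the robot's left; origin at its underside. Leave alone.
- key_bin: Loose orange open bin of cut keys, 120 x 100 x 60 mm, on the counter to the robot's right; origin at its underside. Leave alone.

How it is judged:
By the outcome, as a careful person would: the job done as asked, in the order asked, and still so for the second after the job is handed in, with the robot touching nothing.
It also fails if it takes over 35 s, if anything falls off the work surface, if the arm or the gripper's body presses on something with over 40 N, if the wrist force passes 120 N, or if a joint passes its speed limit or range.

ROBOT

A 6-joint arm with a two-finger parallel gripper is mounted at the origin on the work surface. World frame = base frame: x ahead of the robot, y to its left, z up, the work surface at z = 0. Lengths are in m, angles in rad, forces in N, time in s.
With the tool pointing down it reaches from about 0.275 to 0.75 m from the base axis. Payload 10.2 kg.
Tool frame: the origin (TCP) lies on the centre line of the jaws, within the pads' length; the fingertips stand r.nose_length ahead of it and the grasp point (between the pads) lies 5 mm behind it (r.nose_length is the distance from the TCP to the fingertips, in m); z points along the fingers, y is the direction in which the jaws open and shut (so a half turn about z gives the same grasp; the last joint's range is limited). The gripper opens to 88 mm and grips with 3 to 60 N. Pads are 18 mm wide; open, the fingers measure 123 mm over their backs; the gripper's body (75 mm by 187 mm) begins 45 mm behind the grasp point.
Start: joints at [-1.407, 0.313, 1.498, -0, 1.331, -0.223], TCP at [0.198, -0.486, 0.253] pointing down, gripper open.
Joint ranges: [-2.94, 2.94], [-0.97, 2.17], [0.19, 2.56], [-1.23, 4.37], [0.02, 3.11], [-2.88, 2.88]. Speed limits (rad/s): [2.39, 2.39, 3.01, 3.14, 3.14, 3.14].

INTERFACE

Orientations are given as a unit quaternion [w, x, y, z].
In Python, from bench import r gives the robot as it stands. Calls block until the motion is done:
- r.move_pose(position, orientation): joint-space move of the TCP to a pose.
- r.servo_line(position, orientation=None, v=0.15, guard=None): straight line of the TCP; orientation=None keeps the orientation; v is the mean speed in m/s. With guard (N) it stops when the force on the tool has changed by that much, and returns True; else False.
- r.move_j(angles): joint-space move.
- r.move_gripper(opening): opening from 0.0 (shut) to 1.0 (fully open); the grip force is fixed at half the most; returns when the fingers have stopped.
- r.hold(seconds).
- r.ik(position, orientation): joint angles nearest the present ones, or None.
- r.read_camera(name): name is "scene" or "top" or "wrist"; returns a dict with "img" (400x640x3 uint8, red, green, blue), "camera_matrix" (3x3 intrinsics, pixels), "rvec" (rotation vector, rad) and "tvec" (3), from world to camera coordinates, as OpenCV has them. Camera axes: x right, y down, z forward; pixel columns grow to the right and rows downward; lengths in m; the calibration is good to about 2 mm. A picture is of the moment at which its call begins. There is no depth.
A pose or a line that the arm cannot do raises r.Unreachable and nothing moves.
- r.hand_in(): hands the job in, once; it reports no verdict.
Trained networks look in the newest picture that a camera, given by its name, has taken for a name from the list of things; names that differ only in an ending like _2 or _b are one class to them, and where a whole thing is asked for, a point or a joint stands for the part that bears it (a point fixed in the world has none). Each returns a list of dicts, best first, with "p" (0 to 1); they miss things now and then, are a little off and sometimes report something else, mostly with a low value. They report only what shows in the picture. A call takes as long as a camera call.
- r.boxes_of(camera, name): "bbox" ([left, top, right, bottom] in pixels, round what is visible of it).
- r.landmark_of(camera, name): "point" ([column, row] in pixels: a listed point, or the origin of a listed thing).
Readings, each from a call of its own:
- r.current_clock(): time.
- r.current_joints(): joint angles.
- r.current_qd(): joint speeds.
- r.current_joint_torque(): joint torques, N m.
- r.current_tool_pos(): TCP position.
- r.current_tool_rot(): TCP orientation.
- r.current_contact_force(): force on the tool from outside, world axes, zero at the start.
- r.current_torque(): the same for the moment, N m.
- r.current_opening(): opening from 0.0 (shut) to 1.0 (fully open).
Only numpy, scipy, OpenCV 4.12 (cv2) and the standard library are available. Lean on these libraries where they do the work, as an engineer would, in place of code of your own. Each camera call takes 0.05 s, during which the arm holds its last target. There are 200 camera calls.

## Working session

There is one attempt and no reset: what is moved stays moved. The work goes in short steps, each a Python script; the robot and the scene stay as the last script left them, time stands still between calls to the robot, and variables do not carry over. Pictures are saved under pics/ and viewed, about 8 in all and at most 12, crops included, and the job is handed in when it is done.

```bash
ls; mkdir -p pics; cat > h.py <<'E'
import numpy as np, cv2
from bench import r
def cam(n):
    c=r.read_camera(n); R=cv2.Rodrigues(np.array(c["rvec"],float))[0]
    return c,np.array(c["camera_matrix"],float),R,np.array(c["tvec"],float).ravel()
def ray(C,p):
    _,K,R,t=C; d=R.T@np.linalg.solve(K,[p[0],p[1],1.]); return -R.T@t,d/np.linalg.norm(d)
def tri(rays):
    A=sum(np.eye(3)-np.outer(d,d) for o,d in rays); b=sum((np.eye(3)-np.outer(d,d))@o for o,d in rays)
    return np.linalg.solve(A,b)
def proj(C,P):
    c,K,R,t=C; return cv2.projectPoints(np.array(P,float).reshape(-1,3),cv2.Rodrigues(R)[0],t,K,None)[0].reshape(-1,2)
def save(C,f): cv2.imwrite("pics/"+f,C[0]["img"][:,:,::-1])
E
python3 - <<'E'
from h import *
print(r.current_clock(),r.nose_length,r.current_tool_rot(),r.current_opening())
Cs={}
for n in("scene","top"):
    Cs[n]=cam(n); save(Cs[n],n+"0.png"); print(n,"campos",(-Cs[n][2].T@Cs[n][3]).round(3))
    for k in("chest","bolt_knob","catch_pad","keeper","padlock","lock_cylinder"):
        print(n,k,[(np.round(x["point"],1).tolist(),round(x["p"],2)) for x in r.landmark_of(n,k)[:2]])
for k in("chest","bolt_knob","catch_pad","keeper"):
    try: print(k,tri([ray(Cs[n],r.landmark_of(n,k)[0]["point"]) for n in Cs]).round(4))
    except Exception as e: print(k,e)
E
```

```text
pics
0.0 0.014 [-6.25606434e-04  9.81354301e-01  1.92206513e-01 -4.21384344e-07] 1.0020387104682438
scene campos [0.943 0.468 1.019]
scene chest [([319.5, 217.9], 0.58), ([258.0, 114.0], 0.17)]
scene bolt_knob [([305.9, 199.5], 0.79), ([313.4, 191.8], 0.66)]
scene catch_pad [([316.0, 188.5], 0.96)]
scene keeper [([346.3, 228.2], 0.73)]
scene padlock []
scene lock_cylinder [([255.1, 113.7], 0.64), ([336.6, 181.3], 0.59)]
top campos [ 0.269 -0.017  1.412]
top chest [([314.2, 209.0], 0.79)]
top bolt_knob [([322.5, 192.6], 0.86)]
top catch_pad [([326.9, 213.8], 0.78)]
top keeper [([286.8, 210.0], 0.63)]
top padlock [([325.9, 172.9], 0.67)]
top lock_cylinder [([329.3, 239.3], 0.49)]
chest [0.5298 0.0178 0.0159]
bolt_knob [ 0.5629 -0.0094  0.1163]
catch_pad [ 0.5018 -0.0281  0.0923]
keeper [0.5156 0.1106 0.0642]
```

View pics/scene0.png

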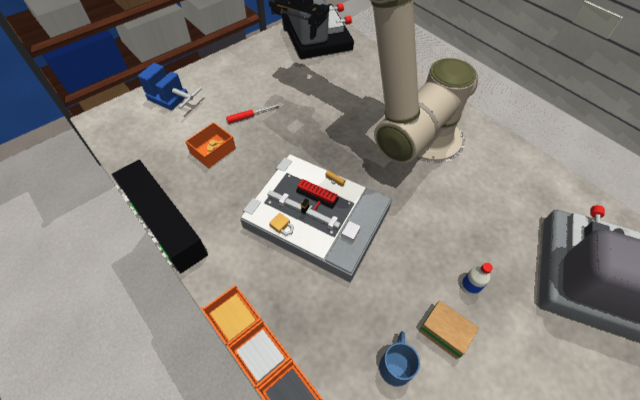

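View pics/top0.png

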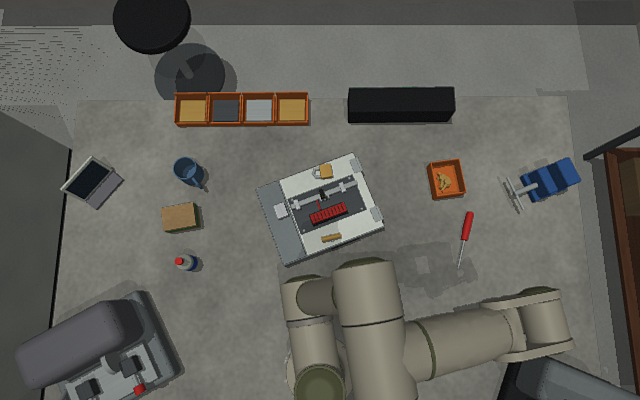

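The scene view shows the chest at about (318,215), with the red catch at (317,190), the black knob at (305,205) and the keeper at (350,230). The top view shows the catch at (327,214), the knob at (322,193) and the chest turned about +20°. The networks agree with both pictures. Next I'll measure with the wrist camera from two places.

```bash
cat >> h.py <<'E'
from scipy.spatial.transform import Rotation as Rn
def quat(yaw,s=1):
    y=s*np.array([np.cos(yaw),np.sin(yaw),0]); z=np.array([0,0,-1.]); x=np.cross(y,z)
    q=Rn.from_matrix(np.c_[x,y,z]).as_quat(); return [q[3],q[0],q[1],q[2]]
E
python3 - <<'E'
from h import *
yaw=np.radians(20)
cand=[]
for s in(1,-1):
    q=quat(yaw,s); j=r.ik([.53,-.02,.33],q); print(s,None if j is None else np.round(j,2))
    if j is not None: cand.append((abs(j[5]),s))
s=min(cand)[1]; q=quat(yaw,s); print("s",s)
names=("bolt_knob","catch_pad","keeper","lock_cylinder","padlock")
R={k:[] for k in names}
for i,p in enumerate([[.50,-.06,.34],[.50,.03,.34],[.56,-.02,.30]]):
    r.move_pose(p,q); C=cam("wrist"); save(C,f"w{i}.png"); print((-C[2].T@C[3]).round(3))
    for k in names:
        L=r.landmark_of("wrist",k)
        print(k,[(np.round(x["point"],1).tolist(),round(x["p"],2)) for x in L[:2]])
        if L and L[0]["p"]>.4: R[k].append(ray(C,L[0]["point"]))
for n in("top","scene"):
    C=cam(n)
    for k in names:
        L=r.landmark_of(n,k); print(n,k,[(np.round(x["point"],1).tolist(),round(x["p"],2)) for x in L[:2]])
for k in names:
    if len(R[k])>1:
        P=tri(R[k]); print(k,P.round(4),[round(float(np.linalg.norm(np.cross(P-o,d))),4) for o,d in R[k]])
print(r.current_clock())
E
```

```text
1 [-0.26  0.28  1.34 -0.    1.52 -0.61]
-1 [-0.26  0.28  1.34 -0.    1.52  2.53]
s 1
[0.473 0.012 0.472]
bolt_knob [([390.6, 145.1], 0.79)]
catch_pad [([328.5, 136.1], 0.76), ([195.2, 364.3], 0.49)]
keeper [([390.2, 18.9], 0.81), ([263.3, 120.9], 0.67)]
lock_cylinder [([262.7, 118.4], 0.66)]
padlock [([438.3, 166.7], 0.61), ([326.1, 137.1], 0.24)]
[0.473 0.104 0.472]
bolt_knob [([358.5, 217.2], 0.78), ([298.7, 209.2], 0.45)]
catch_pad [([299.9, 207.2], 0.78)]
keeper [([354.7, 98.4], 0.64)]
lock_cylinder [([243.8, 189.4], 0.61)]
padlock [([409.0, 229.1], 0.88)]
[0.533 0.052 0.431]
bolt_knob [([330.9, 166.1], 0.93)]
catch_pad [([262.7, 160.6], 0.71)]
keeper [([326.2, 27.3], 0.78)]
lock_cylinder [([198.9, 139.0], 0.74)]
padlock [([389.6, 186.7], 0.92)]
top bolt_knob []
top catch_pad [([327.7, 213.5], 0.53)]
top keeper [([285.8, 208.8], 0.75)]
top lock_cylinder [([329.2, 240.1], 0.53)]
top padlock []
scene bolt_knob [([304.3, 201.4], 0.86)]
scene catch_pad [([317.5, 188.0], 0.7)]
scene keeper [([346.7, 227.7], 0.6)]
scene lock_cylinder [([337.9, 177.7], 0.42)]
scene padlock [([280.0, 224.7], 0.68)]
bolt_knob [ 0.5696 -0.0089  0.1004] [0.0004, 0.0017, 0.002]
catch_pad [ 0.501  -0.0264  0.0892] [0.0017, 0.0019, 0.0022]
keeper [0.5197 0.1162 0.0654] [0.0025, 0.003, 0.0009]
lock_cylinder [ 0.4241 -0.0359  0.0624] [0.0031, 0.0018, 0.0021]
padlock [ 0.6492 -0.0153  0.0583] [0.0009, 0.001, 0.0013]
5.4083
```

```bash
python3 - <<'E'
import cv2
a=cv2.imread("pics/w1.png");cv2.imwrite("pics/w1c.png",cv2.resize(a[40:370,170:500],None,fx=1.8,fy=1.8,interpolation=cv2.INTER_CUBIC))
E
```

```text
(no output)
```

View pics/w1c.png

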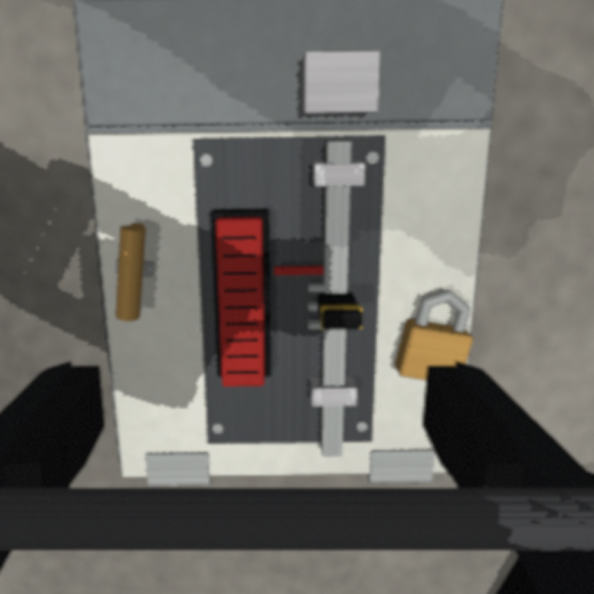

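The wrist view w1 shows the red paddle with crop corners (217,218), (262,218), (265,386) and (222,387). The straps are centred at (340,174) and (334,397), the knob top is about (341,310), and the space between is clear. I'll fit the chest pose to these points and to the network points.

```bash
cat > fit.py <<'E'
from h import *
from scipy.optimize import least_squares
yaw0=np.radians(20); q=quat(yaw0,1)
P=[[.50,-.06,.34],[.50,.03,.34],[.56,-.02,.30]]
C0=cam("wrist"); _,K,R,t=C0   # arm stands at P[2]
# hand-eye is fixed and orientation the same: shift tvec for other places using the actual camera positions
tool=r.current_tool_pos(); campos=-R.T@t
obs=[]
def view(i): 
    c=campos+np.array(P[i])-tool; return (None,K,R,-R@c)
V=[view(i) for i in range(3)]
net={0:dict(k=(390.6,145.1),c=(328.5,136.1),e=(390.2,18.9)),1:dict(k=(358.5,217.2),c=(299.9,207.2),e=(354.7,98.4)),2:dict(k=(330.9,166.1),c=(262.7,160.6),e=(326.2,27.3))}
cr=lambda p:(np.array(p)/1.8+[170,40])
man=[((-49,40,94),(217,218)),((-19,40,94),(262,218)),((-19,-80,94),(265,386)),((-49,-80,94),(222,387)),((32,66,82),(340,174)),((32,-95,82),(334,397))]
def W(v,L):
    L=np.atleast_2d(L)/1000.; c,s=np.cos(v[2]),np.sin(v[2])
    return np.c_[v[0]+c*L[:,0]-s*L[:,1],v[1]+s*L[:,0]+c*L[:,1],L[:,2]+v[4]]
def res(v,z=None):
    o=[]
    for i,d in net.items():
        o.append(proj(V[i],W(v,(32,-25+1000*v[3],114)))[0]-d["k"]); o.append(proj(V[i],W(v,(-34,-20,94)))[0]-d["c"])
    for L,p in man: o.append(proj(V[1],W(v,L))[0]-cr(p))
    return np.r_[np.ravel(o)]
for zfree in(0,1):
    f=least_squares(lambda u:res(np.r_[u,0] if not zfree else u),[.53,.0,yaw0,.003]+[0]*zfree,loss="soft_l1")
    v=f.x if zfree else np.r_[f.x,0]
    print("xy",v[:2].round(4),"yaw",np.degrees(v[2]).round(2),"q",v[3].round(4),"dz",v[4].round(4)); print(res(v).reshape(-1,2).round(1).tolist())
    print("knob",W(v,(32,-25+1000*v[3],114)).round(4),"pad",W(v,(-34,-20,94)).round(4))
    if not zfree: np.save("v.npy",v)
E
python3 fit.py
```

```text
xy [0.5286 0.0041] yaw 20.48 q 0.0021 dz 0.0
[[0.8, -1.1], [1.2, 3.3], [1.3, 0.0], [3.5, 2.4], [-3.2, 1.0], [0.7, 0.2], [-1.1, -0.3], [-0.2, -0.5], [-1.1, -0.3], [-0.8, -0.7], [-0.1, -0.3], [-0.5, -0.5]]
knob [[ 0.5666 -0.0062  0.114 ]] pad [[ 0.5037 -0.0266  0.094 ]]
xy [0.5286 0.0041] yaw 20.48 q 0.0021 dz 0.0002
[[0.9, -1.2], [1.2, 3.2], [1.3, 0.1], [3.5, 2.4], [-3.2, 1.0], [0.7, 0.2], [-1.1, -0.3], [-0.2, -0.5], [-1.1, -0.2], [-0.8, -0.6], [-0.1, -0.3], [-0.5, -0.5]]
knob [[ 0.5666 -0.0062  0.1142]] pad [[ 0.5037 -0.0265  0.0942]]
```

Fit residuals are about 1 px and the heights agree to 0.2 mm. Next: go in behind the knob, with one finger over the paddle, and press down in small steps.

```bash
cat >> h.py <<'E'
try: v=np.load("v.npy")
except Exception: v=None
def LW(x,y,z):
    c,s=np.cos(v[2]),np.sin(v[2]); return [v[0]+(c*x-s*y)/1e3,v[1]+(s*x+c*y)/1e3,z]
def loc():
    p=np.array(r.current_tool_pos()); d=p[:2]-v[:2]; c,s=np.cos(v[2]),np.sin(v[2])
    f=np.array(r.current_contact_force())[:3]
    return np.round([1e3*(c*d[0]+s*d[1]),1e3*(-s*d[0]+c*d[1]),1e3*p[2]],2), np.round([c*f[0]+s*f[1],-s*f[0]+c*f[1],f[2]],2)
Q=quat(v[2]) if v is not None else None
E
python3 - <<'E'
from h import *
r.move_gripper(.55); print(r.current_opening())
r.move_pose(LW(-1,-56,.17),Q); print(loc(),r.current_clock())
r.servo_line(LW(-1,-56,.113),v=.1); r.hold(.2); print(loc())
C=cam("wrist"); save(C,"a.png")
for z in (.108,.105,.102,.0995,.098):
    g=r.servo_line(LW(-1,-56,z),v=.03,guard=20); r.hold(.1); print(z,g,*loc())
    if g: break
C=cam("wrist"); save(C,"b.png")
cv2.imwrite("pics/ab.png",np.hstack([cv2.imread("pics/a.png")[:,120:520],cv2.imread("pics/b.png")[:,120:520]]))
print(r.current_clock(),r.current_opening())
E
```

```text
0.5506839278888711
(array([ -0.28, -56.34, 171.39]), array([ 0.32, -0.68,  0.88])) 6.775
(array([ -0.77, -56.15, 113.62]), array([-0.73,  0.55,  0.81]))
0.108 False [ -0.98 -56.06 108.12] [ 0.4  -0.32  1.47]
0.105 False [ -0.9  -56.1  105.12] [ 0.72 -0.88  3.17]
0.102 False [ -0.91 -56.12 102.14] [ 0.47 -0.75  4.84]
0.0995 False [ -0.89 -56.14  99.75] [-0.68 -1.32  5.72]
0.098 False [ -0.9  -56.11  98.34] [ 0.57 -0.73  6.34]
9.6083 0.5488923826663518
```

View pics/ab.png

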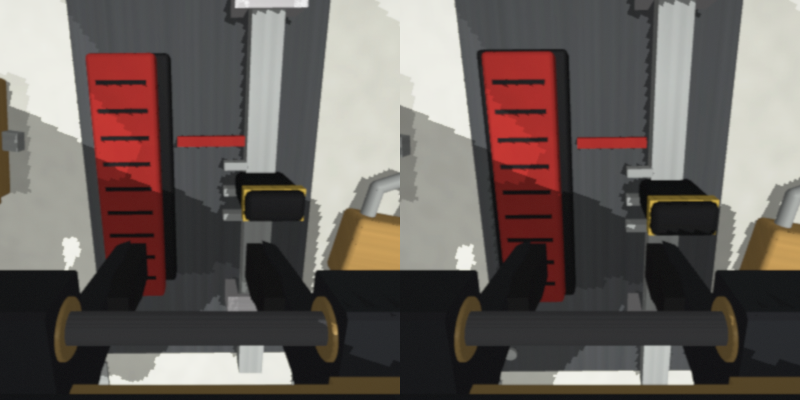

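The left finger is on the paddle near (530,280) in the right half, and the right finger is behind the knob at (680,215). The spring force is rising as described. I'll press on to the stop, then push the knob.

```bash
python3 - <<'E'
from h import *
z=.098
while z>.0935:
    z-=.0007; r.servo_line(LW(-1,-56,z),v=.02); r.hold(.1); l,f=loc(); print(round(z,4),l,f)
    if f[2]>13: break
else: print("no stop")
if f[2]>13:
    np.save("z.npy",z)
    for y in (-48,-42,-36,-30,-24,-18,-12,-6,0):
        g=r.servo_line(LW(-1,y,z),v=.04,guard=25); l,f=loc(); print(y,g,l,f)
        if g or f[2]<9: break
print(r.current_clock())
save(cam("wrist"),"c.png"); save(cam("scene"),"cs.png")
E
```

```text
0.0973 [ -0.86 -56.21  98.12] [-1.34 -0.19 10.31]
0.0966 [ -0.84 -56.3   97.93] [-2.35  0.19 15.46]
-48 False [ -0.17 -49.48  98.2 ] [ 0.75 -5.14 12.68]
-42 False [ 1.000e-02 -4.364e+01  9.826e+01] [-0.28 -5.91 11.85]
-36 False [ 4.000e-02 -3.789e+01  9.829e+01] [ 0.29 -7.4  11.46]
-30 False [ 2.000e-02 -3.210e+01  9.833e+01] [ 1.1  -8.15 12.53]
-24 False [  0.   -26.16  98.35] [-0.25 -9.06 12.94]
-18 False [-1.000e-02 -2.014e+01  9.834e+01] [-0.57 -9.15 12.53]
-12 False [-4.000e-02 -1.413e+01  9.834e+01] [ -0.17 -10.01  11.89]
-6 False [-4.000e-02 -8.100e+00  9.835e+01] [-1.19 -8.09 12.41]
0 False [-3.000e-02 -2.080e+00  9.831e+01] [-0.45 -8.65 13.23]
13.0583
```

```bash
python3 - <<'E'
from h import *
z=float(np.load("z.npy"))
y=0
while y<22:
    y+=2; r.servo_line(LW(-1,y,z),v=.03); r.hold(.05); l,f=loc(); print(y,l,f)
    if f[2]<9 or f[1]<-24: break
print(r.current_clock())
C=cam("wrist"); save(C,"d.png")
E
```

```text
2 [-4.000e-02 -3.600e-01  9.832e+01] [ -1.55 -10.5   12.58]
4 [-2.000e-02  1.540e+00  9.834e+01] [ -1.28 -11.42  12.25]
6 [-3.000e-02  3.570e+00  9.833e+01] [ -1.59 -10.73  12.62]
8 [-2.000e-02  5.590e+00  9.833e+01] [ -1.71 -10.53  13.7 ]
10 [-4.000e-02  6.920e+00  9.834e+01] [ -2.28 -14.38  10.84]
12 [-1.00e-02  7.19e+00  9.84e+01] [ -3.76 -25.22   9.12]
14.9583
```

View pics/d.png

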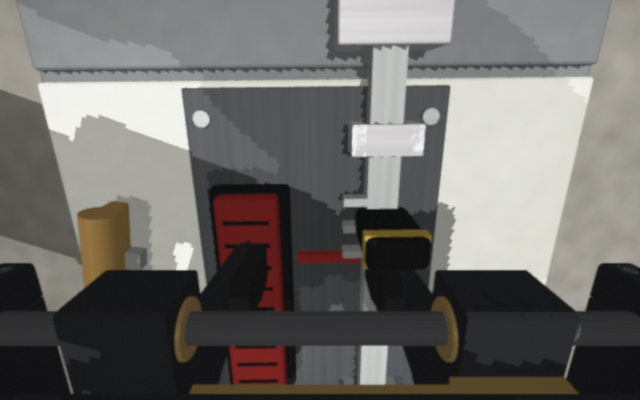

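The bolt is home: it hit a hard stop at about 25 N with the bar in the keeper at (390,45), and the catch was held down throughout. I'll keep a light push on the knob while the catch rises, then back off and lift clear.

```bash
python3 - <<'E'
from h import *
z=float(np.load("z.npy"))
r.servo_line(LW(-1,9.5,z),v=.03); print(*loc())
r.servo_line(LW(-1,9.5,.112),v=.05); r.hold(.1); print(*loc())
r.servo_line(LW(-1,-8,.114),v=.1); print(*loc())
r.servo_line(LW(-1,-8,.20),v=.15)
r.move_pose(LW(-1,-60,.33),quat(v[2])); r.hold(.3); print(*loc(),r.current_clock())
C=cam("wrist"); save(C,"e.png")
for q in (45,50): print(q,"knob pred",proj(C,LW(32,-25+q,.114)).round(1))
print([x["point"] for x in r.landmark_of("wrist","bolt_knob")[:1]], "pad up/down pred",proj(C,[LW(-34,-20,.094),LW(-34,-20,.084)]).round(1).tolist(),[x["point"] for x in r.landmark_of("wrist","catch_pad")[:1]])
a=cv2.imread("pics/e.png"); cv2.imwrite("pics/e2.png",cv2.resize(a[:300,200:480],None,fx=2,fy=2))
E
```

```text
[-5.000e-02  6.980e+00  9.833e+01] [ -0.7  -11.51  12.34]
[ -1.23   7.14 111.78] [ -1.36 -15.39  -2.01]
[ -1.23  -8.09 113.67] [ 0.09  0.23 -0.44]
[ -1.05 -59.66 329.12] [0.18 0.89 0.42] 17.7833
45 knob pred [[349.8  93.8]]
50 knob pred [[350.   88.6]]
[[350.2, 89.4]] pad up/down pred [[286.8, 132.1], [287.6, 131.1]] [[286.2, 131.9]]
```

View pics/e2.png

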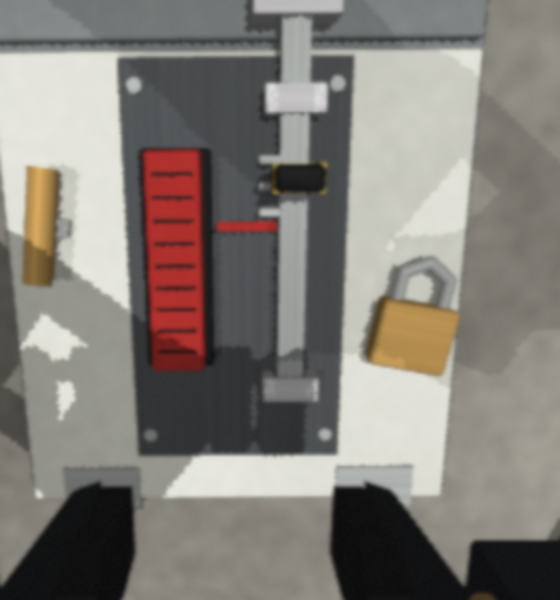

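The knob is at joint ≈ 49 mm, the red pawl (crop (245,227)) sits behind the last rack tooth (268,212), and the padlock and cylinder look unmoved. Handing in.

```bash
python3 -c "
from h import *
r.hand_in(); print(r.current_clock())"
```

```text
the job is handed in; nothing more can be done
the job is handed in; nothing more can be done
```

The chest appears locked, and I handed the job in at about 18 s with the hand clear. I pressed the catch to its stop with one fingertip and pushed the knob with the other until the bolt hit a hard stop. I then let the catch rise while still pushing lightly on the knob, backed off and lifted away.

**Last checks:**
- **Catch held down:** the downward force stayed between 9 and 15 N for the whole push, and the fingertip height stayed within 0.5 mm.
- **Bolt home:** the knob was found at (350.2, 89.4), against (350.0, 88.6) predicted for 50 mm. That puts the bolt at about 49 mm, and the sideways force had risen to 25 N at the stop.
- **Catch locking:** the catch's red pawl shows behind the bolt's last rack tooth. The paddle was found at (286.2, 131.9), against (286.8, 132.1) predicted for up. The down position is only about 1 px away, so this is weak evidence, and I did not test the lock by pushing the bolt back.
- **Other things:** the padlock and lock cylinder look unmoved. I did not re-check the things on the counter at the end, but the arm only worked over the chest after its first move.

No check failed. The early network estimates differed from the chest fit I used by a few millimetres (for example, knob height 100 mm against 114 mm).

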